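Bolt the cooling box shut

TASK

Fired crucibles are cooling in the beige box, so bolt it shut: press its lid fully down, push the bolt's red knob along its slot until the bolt is home through the keeper on the lid, then push the knob over and fully down into the notch, so that it locks. Only push with the fingertips or the outside of the fingers: do not grip or lift anything, be gentle with the lid and the knob, and leave the things standing about alone. Finish with the hand clear.

Things in the scene. Friction and masses are not known exactly. Their poses are not given: they have to be found in the camera images.
- cooling_box: Low beige sheet-steel cooling box, 260 (x) x 340 (y) x 120 (z) mm, fixed to the bench; origin at the centre of its underside, x and y along its sides, z up. Its top is at z = 120: a fixed deck over y = -170 to -12, and the hinged lid over y = -10 to 170. The barrel bolt is screwed to the deck; its tube (25 mm diameter, 105 mm long, y = -150 to -45) and rod lie along y with their axis at x = -20, z = 137; the top of the tube is at z = 150.
- lid (a joint): Lid of the cooling box, 260 (x) x 180 (y) x 12 mm, hinged along x at box y = 170, z = 120. 0 = shut, with its top flush with the deck at box z = 120; grows as its free edge (the edge towards the bolt) rises; it starts 0.3 to 0.6 rad open. A stiff hinge holds it wherever it is left; 2 to 5 N down near the free edge shuts it. It carries a black bar handle (100 mm along x, 33 mm high, at box y = 100) and the keeper.
- lid_edge (a point): Point on the upper side of the lid, on its free edge, in line with the keeper (box x = -20, y = -10, z = 120 when shut). The free edge is bare on both sides of the keeper.
- keeper (a point): Centre of the opening of the steel keeper, a staple on the lid, 30 mm wide (x), 16 mm long (y), 33 mm high, opening 22 mm wide; with the lid shut it lies on the bolt's axis at box x = -20, y = 10, z = 137, and the rod enters it. A 4 mm sill lies under the opening. The rod enters only with the lid fully down; once the bolt is shot, the lid can be neither shut nor opened.
- knob (a point): Centre of the red ball knob (22 mm diameter) of the barrel bolt. It sits on an 8 mm steel stem, 42 mm from the rod's axis, and the stem runs in an L-shaped slot in the tube: the long leg lies on top of the tube, along y; at its +y end a notch runs down the tube's -x side. With the bolt drawn and the knob upright it is at box x = -20, y = -125, z = 179; with the bolt home at y = -78. Turned fully down into the notch it is at box x = -61, z = 146.
- bolt_slide (a joint): How far the bolt's rod (16 mm diameter) is shot, m: 0 = drawn, 0.047 = home against its stop, through the keeper; grows towards box +y. It starts at 0 to 0.010. Friction about 2 to 3 N; it stays where it is left.
- bolt_turn (a joint): Turn of the rod with its knob, rad: 0 = knob straight up, grows as the knob goes over towards box -x, stops at 1.35 = knob down, at the bottom of the notch. The slot lets it turn only with the bolt within about 2 mm of home, and in the notch the bolt cannot slide back. Friction is about 1.2 N at the knob; it stays where it is left. The knob has to be followed round its arc: pushed straight down it binds until it is more than about 1 rad over.
- crucible_a: White porcelain crucible standing on the box's deck behind the bolt, 40 mm across, 36 mm high; origin under its centre. Leave alone.
- crucible_b: The same kind of crucible, standing on the bench. Leave alone.
- bottle: Brown glass bottle, 60 mm across, 130 mm high, on the bench; origin under its centre. Leave alone.
- beaker: Glass beaker, 72 mm across, 95 mm high, on the bench; origin under its centre. Leave alone.
- tongs: Steel crucible tongs lying on the bench, 260 mm long along their x, 50 mm wide, 10 mm high; origin under the middle. Leave alone.
- screwdriver: Screwdriver with an orange handle lying on the bench along its x; origin near its middle. Leave alone.

How it is judged:
On the way, in this order (a step that is already met when the one before it is completed fails the run):
1. the lid is pressed shut, the bolt still drawn (value of joint lid below 0.03 rad and value of joint bolt_slide below 0.03 m), for 0.2 s.
2. the bolt is pushed home through the keeper, the knob still up (value of joint lid below 0.03 rad and value of joint bolt_slide above 0.0435 m and value of joint bolt_turn below 0.6 rad).
3. the knob is turned down into the notch (value of joint bolt_slide above 0.0425 m and value of joint bolt_turn above 1.15 rad), for 0.2 s.
At the end, for the whole second after the job is handed in: The lid is shut (within 0.03 rad), the bolt is home in the keeper (shot at least 42.5 of its 47 mm) and its knob is turned down into the notch (at least 1.15 of 1.35 rad), all at rest (all of step 3 and value of joint lid below 0.03 rad and velocity of joint lid between -0.02 and 0.02 rad/s and velocity of joint bolt_slide between -0.02 and 0.02 m/s and velocity of joint bolt_turn between -0.02 and 0.02 rad/s); the robot touches nothing.
It fails at once if the lid is raised well beyond where it stood (value of joint lid above 0.72 rad).
It fails at once if the knob is gripped or pushed with more than 35 N (contact force between the fingers and bolt_turn above 35 N).
It fails at once if the lid is gripped or pressed with more than 35 N (contact force between the fingers and lid above 35 N).
It fails at once if a bystander is lifted, or shoved by more than 25 mm (distance of any of crucible_a, crucible_b, bottle, beaker, tongs, screwdriver from where it was at the start of the episode above 0.025 m).
It also fails if it takes over 51 s, if anything falls off the work surface, if the arm or the gripper's body presses on something with over 40 N, if the wrist force passes 120 N, or if a joint passes its speed limit or range.

ROBOT

A 6-joint arm with a two-finger parallel gripper is mounted at the origin on the work surface. World frame = base frame: x ahead of the robot, y to its left, z up, the work surface at z = 0. Lengths are in m, angles in rad, forces in N, time in s.
With the tool pointing down it reaches from about 0.3 to 0.875 m from the base axis. Payload 6.4 kg.
Tool frame: the origin (TCP) lies where the fingers leave the gripper's body, on its centre line; the fingertips stand 73 mm ahead of it and the grasp point (between the pads) lies 54 mm ahead of it; z points along the fingers, y is the direction in which the jaws open and shut (so a half turn about z gives the same grasp; the last joint's range is limited). The gripper opens to 85 mm and grips with 20 to 120 N. Pads are 22 mm wide; open, the fingers measure 114 mm over their backs; the gripper's body (76 mm by 85 mm) begins 54 mm behind the grasp point. The pads swing forward as they close: fully open they stand 13 mm farther back than shut.
Start: joints at [1.112, 0.181, 1.607, -0, 1.354, -0.206], TCP at [0.144, 0.557, 0.304] pointing down, gripper open.
Joint ranges: [-2.99, 2.99], [-0.89, 2.07], [0.3, 2.58], [-1.14, 4.28], [0, 2.63], [-3.12, 3.12]. Speed limits (rad/s): [2.57, 2.57, 3.01, 3.14, 3.14, 3.14].

INTERFACE

Orientations are given as a rotation vector (axis times angle).
In Python, from plant import readout, optics, workorder gives the robot as it stands. The module is installed in compiled form; this text tells all that it offers.
- The arm moves only by the shell command python3 -m pendant 'ROWS' [OPENING] [FORCE]. ROWS is JSON, a list of rows, each a list of 6 numbers: the shift along the tool's x, y, z in m, then the turn, a rotation vector about the tool's x, y, z in degrees. In form: [[tx, ty, tz, wx, wy, wz], ...]. A call has 1 to 10 rows; each row shifts and turns the pose as measured when the row begins, along the tool's axes as they then stand; what a row does not reach is not made up. A row lasts 1/10 s, in which the tool goes at most 50 mm and 8.59 degrees, less where a joint would pass 70% of its speed; a pose out of reach is approached as far as the arm can. A call with a gripper value outside its range is refused whole. OPENING is the finger opening in m, from 0 to 0.0854, set as the call begins (- or left out, the last holds). The fingers move at their own pace and stop on an object; FORCE is the grip in N (left out, the last holds). Time passes only in rows, so rows that do not move let the fingers close. It gives the time, the measured TCP pose, the force and the opening at its end, in the units of the state.
- readout.get_obs(): the state, without advancing time (a new reading comes with each control period).
- optics.capture(name): name is "scene" or "top"; returns a dict with "frame" (480x640x3 uint8, red, green, blue), "camera_matrix" (3x3 intrinsics, pixels), "dist_coeffs" ([k1, k2, p1, p2, k3] as OpenCV has them; the pictures are not rectified), "R" (3x3) and "t" (3): a world point X has camera coordinates R X + t. Camera axes: x right, y down, z forward; pixel columns grow to the right and rows downward; lengths in m; the calibration is good to about 2 mm. A picture is of the moment at which its call begins. There is no depth.
- workorder.close_job(): hands the job in, once; it reports no verdict.
The state is a dict: "t": time; "qpos": joint angles; "qvel": joint speeds; "effort": joint torques, N m; "tcp_pos": TCP position; "tcp_rot": TCP orientation; "wrist_force": force on the tool from outside, world axes, zero at the start; "wrist_torque": the same for the moment, N m; "gripper_width": finger opening in m.
Only numpy, scipy, OpenCV 4.12 (cv2) and the standard library are available. Lean on these libraries where they do the work, as an engineer would, in place of code of your own. Each camera call takes 0.05 s, during which the arm holds its last target.

## Working session

There is one attempt and no reset: what is moved stays moved. The work goes in short steps, Python scripts to look and compute and a shell command to move; the robot and the scene stay as the last step left them, time stands still between calls to the robot, and variables do not carry over. Pictures are saved under pics/ and viewed, and the job is handed in when it is done.

```bash
mkdir -p pics; python3 - <<'E'
from plant import readout, optics
import cv2, numpy as np, pickle
o=readout.get_obs(); print({k:np.round(v,3).tolist() for k,v in o.items()})
d={}
for n in("scene","top"):
    c=optics.capture(n); d[n]=c
    cv2.imwrite(f"pics/{n}0.png",c["frame"][:,:,::-1])
    print(n,np.round(c["camera_matrix"],1).tolist(),np.round(c["dist_coeffs"],3),np.round(-c["R"].T@c["t"],3))
pickle.dump(d,open("c0.pkl","wb"))
E
```

```text
{'t': 0.0, 'qpos': [1.112, 0.182, 1.608, -0.0, 1.354, -0.206], 'qvel': [-0.001, 0.001, -0.002, 0.001, 0.0, -0.001], 'effort': [-0.002, -44.486, -35.134, -0.0, 0.009, -0.0], 'tcp_pos': [0.144, 0.556, 0.303], 'tcp_rot': [-0.396, -3.116, 0.003], 'wrist_force': [0.116, -0.337, -0.851], 'wrist_torque': [0.037, -0.0, 0.053], 'gripper_width': 0.085}
scene [[467.4, 0.0, 320.2], [0.0, 467.4, 239.6], [0.0, 0.0, 1.0]] [0.021 0.    0.    0.    0.   ] [0.963 0.23  0.853]
top [[592.8, 0.0, 308.6], [0.0, 592.8, 236.0], [0.0, 0.0, 1.0]] [-0.148  0.     0.     0.     0.   ] [ 0.342 -0.002  1.3  ]
```

View pics/scene0.png

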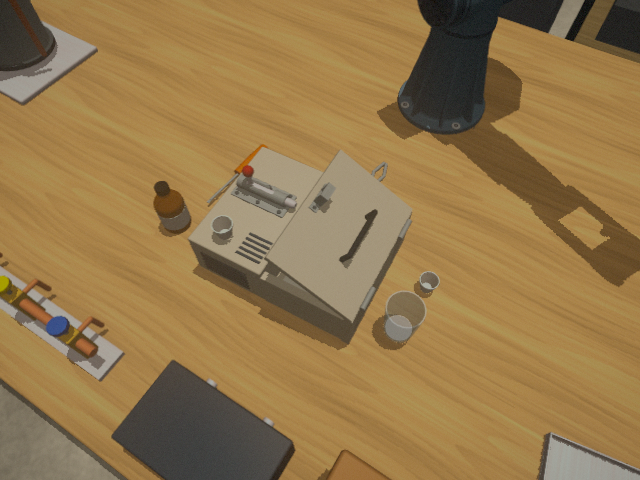

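View pics/top0.png

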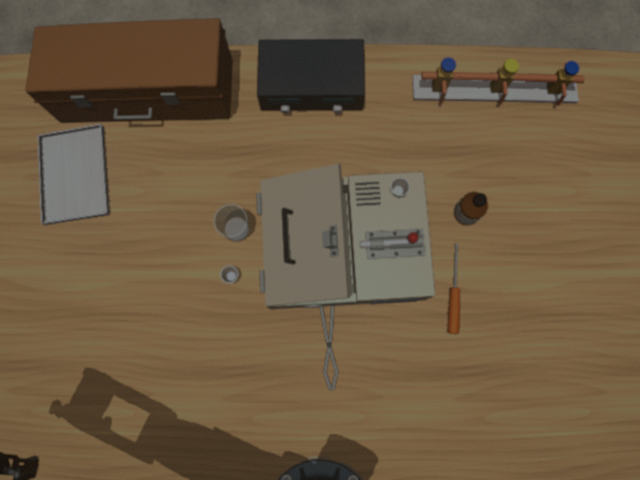

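```bash
cat > h.py <<'E'
import numpy as np, cv2, pickle
def ray(c,uv):
    p=cv2.undistortPoints(np.array([[uv]],float),c["camera_matrix"],c["dist_coeffs"])[0,0]
    R=np.array(c["R"]);t=np.array(c["t"])
    return -R.T@t, R.T@np.array([p[0],p[1],1.])
def plane(c,uv,z):
    o,d=ray(c,uv); return o+d*(z-o[2])/d[2]
def two(c1,a,c2,b):
    o1,d1=ray(c1,a);o2,d2=ray(c2,b); d1/=np.linalg.norm(d1);d2/=np.linalg.norm(d2)
    s=np.linalg.lstsq(np.stack([d1,-d2],1),o2-o1,rcond=None)[0]
    p,q=o1+s[0]*d1,o2+s[1]*d2
    return (p+q)/2,np.linalg.norm(p-q)
def proj(c,X):
    return cv2.projectPoints(np.array([X],float),cv2.Rodrigues(np.array(c["R"]))[0],np.array(c["t"],float),c["camera_matrix"],c["dist_coeffs"])[0].reshape(-1,2)
def red(c,sat=170):
    h=cv2.cvtColor(c["frame"],cv2.COLOR_RGB2HSV)
    m=(((h[...,0]<5)|(h[...,0]>174))&(h[...,1]>sat)&(h[...,2]>70)).astype(np.uint8)
    n,l,s,ce=cv2.connectedComponentsWithStats(m)
    return [(s[i,4],ce[i].round(1)) for i in range(1,n) if s[i,4]>15]
E
python3 - <<'E'
from h import *
d=pickle.load(open("c0.pkl","rb"))
for n in d: print(n,red(d[n]))
f=d["top"]["frame"][155:320,245:445,::-1]; cv2.imwrite("pics/tz.png",cv2.resize(f,None,fx=4,fy=3.6*4/3.6,interpolation=cv2.INTER_CUBIC)[:600])
f=d["scene"]["frame"][140:345,180:420,::-1]; cv2.imwrite("pics/sz.png",cv2.resize(f,None,fx=2.9,fy=2.9,interpolation=cv2.INTER_CUBIC)[:600])
E
```

```text
scene []
top [(np.int32(49), array([412.7, 237.2]))]
```

View pics/tz.png

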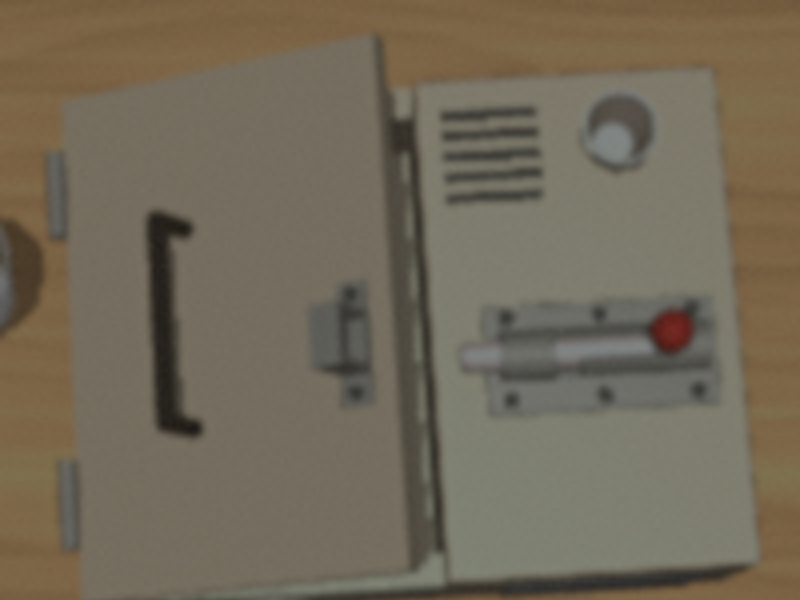

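View pics/sz.png

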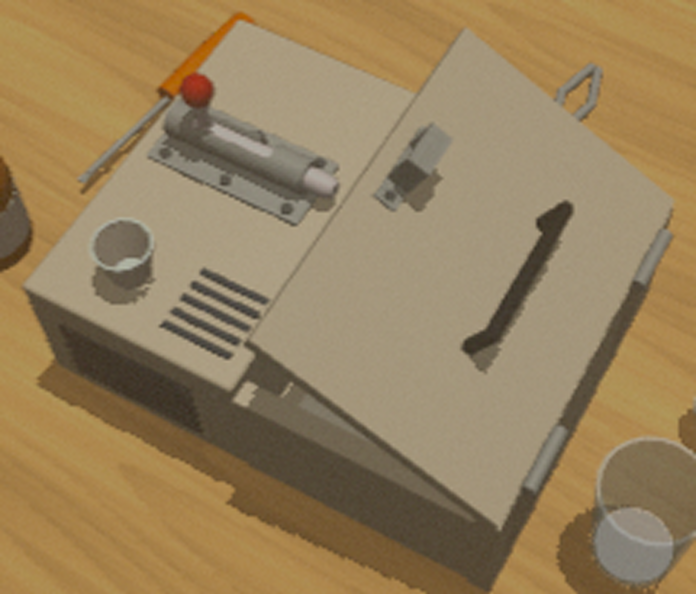

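```bash
python3 - <<'E'
from h import *
d=pickle.load(open("c0.pkl","rb")); T,S=d["top"],d["scene"]
print(red(S,140))
P=[plane(T,p,.12)[:2] for p in [(423.3,172.5),(434.5,295.8),(356.5,300.8),(348.8,176)]]
Q=[plane(S,p,.12)[:2] for p in [(189.3,239),(262.1,146.9)]]
print(np.round(P,4),np.round(Q,4))
L=np.array([[.13,-.17],[-.13,-.17],[-.13,-.012],[.13,-.012]])
def fit(L,P):
    P=np.array(P); lc,pc=L.mean(0),P.mean(0); A=L-lc;B=P-pc
    th=np.arctan2((A[:,0]*B[:,1]-A[:,1]*B[:,0]).sum(),(A*B).sum())
    R=np.array([[np.cos(th),-np.sin(th)],[np.sin(th),np.cos(th)]])
    o=pc-R@lc; return th,o,(L@R.T+o-P)
for LL,PP in((L,P),(L[:2],Q),(np.r_[L,L[:2]],P+Q)):
    th,o,r=fit(LL,PP);print(th,o,np.round(r*1e3,1).tolist())
# lid free-edge corners two views
for a,b in(((245+375/4,155+36/4),(180+255/2.9,140+345/2.9)),((245+412/4,155+570/4),(180+464/2.9,140+29/2.9))):
    print(two(T,a,S,b))
h=cv2.cvtColor(S["frame"],cv2.COLOR_RGB2HSV)[160:182,235:260]; print(h[11,::3])
k=two(T,(412.7,237.2),S,(180+197/2.9,140+91/2.9));print("knob",k)
E
```

```text
[]
[[ 0.7019 -0.2136]
 [ 0.4462 -0.2278]
 [ 0.4366 -0.0718]
 [ 0.694  -0.0587]] [[ 0.7091 -0.2104]
 [ 0.4548 -0.2291]]
0.054018930984303895 [ 0.56479204 -0.0521103 ] [[1.9, -1.2], [-2.1, -1.0], [-1.0, 0.7], [1.2, 1.6]]
0.0735389644344525 [ 0.56944046 -0.05020318] [[2.5, 0.2], [-2.5, -0.2]]
0.06529541267788062 [ 0.56612464 -0.05148298] [[5.0, 1.0], [1.3, -1.8], [0.6, -0.2], [2.6, 3.7], [-2.2, -2.3], [-7.3, -0.5]]
(array([ 0.69644525, -0.03534099,  0.19274506]), np.float64(0.0011515829224374124))
(array([ 0.43706307, -0.05253427,  0.19716502]), np.float64(0.0023138807846909254))
[[ 15 181  93]
 [ 15 218 158]
 [ 14 231 148]
 [  7 189 136]
 [  5 193 147]
 [  6 198 135]
 [ 12 113 120]
 [ 19  63 170]
 [ 20  66 169]]
knob (array([ 0.55573608, -0.17998353,  0.17487972]), np.float64(0.003268088043418503))
```

```bash
python3 -m pendant '[[0,0,-0.01,0,0,-6],[0,0,-0.01,0,0,-6],[0,0,-0.01,0,0,-6],[0,0,0,0,0,0]]' 0
cat > g.py <<'E'
from h import *
from plant import readout
from scipy.spatial.transform import Rotation as Ro
TH=0.062; O=np.array([.566,-.0515,0])
RB=Ro.from_euler('z',TH).as_matrix()
def loc(X): return RB.T@(np.asarray(X)-O)
def goto(b,length=.073):
    """box-frame target of fingertip -> tool-frame shift and rotation to straight down aligned"""
    o=readout.get_obs(); R=Ro.from_rotvec(o["tcp_rot"]).as_matrix(); p=o["tcp_pos"]
    tip=p+R[:,2]*length
    D=RB@np.diag([-1,1,-1.])
    print("t",o["t"],"tip box mm",np.round(loc(tip)*1e3,1),"need tool mm",np.round(R.T@(O+RB@np.array(b)-tip)*1e3,1),"deg",np.round(Ro.from_matrix(R.T@D).as_rotvec(degrees=True),2),"F",np.round(RB.T@o["wrist_force"],1))
E
python3 -c "
from g import *
goto([.03,.012,.24])"
```

```text
t: 0.5
tcp_pos: [0.1431, 0.5553, 0.3311]
tcp_rot: [0.114, -3.136, 0.01]
wrist_force: [-0.1, -0.3, 0.3]
gripper_width: 0.0285
t 0.5 tip box mm [-384.7  631.4  258.1] need tool mm [-408.4 -623.5   20.5] deg [-0.36 -0.21  0.59] F [-0.1 -0.3  0.3]
```

```bash
python3 -m pendant '[[-0.0255,-0.039,0,0,0,0],[-0.0255,-0.039,0,0,0,0],[-0.0255,-0.039,0,0,0,0],[-0.0255,-0.039,0,0,0,0],[-0.0255,-0.039,0,0,0,0],[-0.0255,-0.039,0,0,0,0],[-0.0255,-0.039,0,0,0,0],[-0.0255,-0.039,0,0,0,0],[-0.0255,-0.039,0,0,0,0],[-0.0255,-0.039,0,0,0,0]]'
python3 -c "
from g import *
goto([.03,.012,.24])"
```

```text
t: 1.5
tcp_pos: [0.4248, 0.1708, 0.325]
tcp_rot: [0.082, -3.132, 0.014]
wrist_force: [-0.1, 1.4, 0.9]
gripper_width: -0.0001
t 1.5 tip box mm [-127.8  230.   252. ] need tool mm [-160.  -216.4   12.4] deg [-0.48 -0.51 -0.55] F [0.  1.4 0.9]
```

```bash
python3 -m pendant '[[-0.03,-0.04,0,0,0,0],[-0.03,-0.04,0,0,0,0],[-0.03,-0.04,0,0,0,0],[-0.03,-0.04,0,0,0,0],[-0.03,-0.04,0,-0.4,-0.4,-0.5],[-0.01,-0.015,0,0,0,0],[0,0,0,0,0,0]]'
python3 - <<'E'
from g import *
from plant import optics
goto([.03,.012,.24])
d={}
for n in("scene","top"):
    c=optics.capture(n); d[n]=c
    cv2.imwrite(f"pics/{n}1.png",c["frame"][:,:,::-1])
pickle.dump(d,open("c1.pkl","wb"))
f=d["scene"]["frame"][80:345,160:440,::-1]; cv2.imwrite("pics/sz1.png",cv2.resize(f,None,fx=2.2,fy=2.2,interpolation=cv2.INTER_CUBIC))
E
```

```text
t: 2.2
tcp_pos: [0.5941, -0.0454, 0.3186]
tcp_rot: [0.048, -3.135, 0.001]
wrist_force: [-0.3, 1.2, 0.1]
gripper_width: 0.0003
t 2.2 tip box mm [ 27.9   4.3 245.6] need tool mm [-1.9  7.7  5.6] deg [-0.01 -0.38 -1.78] F [-0.3  1.2  0.1]
```

View pics/sz1.png

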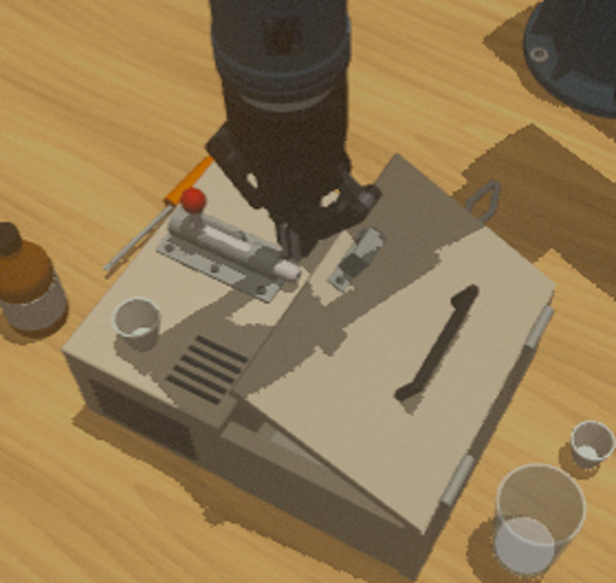

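```bash
python3 -m pendant '[[-0.002,0.009,0.012,0,0,-1.8],[0,0.009,0.012,0,0,0],[0,0,0.012,0,0,0],[0,0,0.008,0,0,0],[0,0,0.008,0,0,0],[0,0,0.008,0,0,0]]'
python3 -c "
from g import *
goto([.03,.022,.12])"
```

```text
t: 2.9
tcp_pos: [0.5913, -0.0175, 0.2547]
tcp_rot: [0.115, -3.133, -0.001]
wrist_force: [-0.9, -0.3, 3.4]
gripper_width: -0.0
t 2.9 tip box mm [ 26.9  32.4 181.7] need tool mm [ -3.4 -10.5  61.7] deg [ 0.05 -0.38  0.65] F [-0.9 -0.2  3.4]
```

```bash
python3 -m pendant '[[-0.003,-0.008,0.006,0,0,0],[0,0,0.007,0,0,0],[0,0,0.007,0,0,0],[0,0,0.007,0,0,0],[0,0,0.006,0,0,0],[0,0,0.006,0,0,0]]'
python3 -c "
from g import *
goto([.03,.022,.12])"
```

```text
t: 3.5
tcp_pos: [0.596, -0.0278, 0.2136]
tcp_rot: [0.112, -3.136, 0.002]
wrist_force: [-0.1, -2.3, 2.9]
gripper_width: -0.0002
t 3.5 tip box mm [ 31.1  21.7 140.6] need tool mm [ 1.   0.4 20.6] deg [-0.07 -0.23  0.55] F [-0.2 -2.2  2.9]
```

```bash
python3 -m pendant '[[0,0,0.006,0,0,0],[0,0,0.005,0,0,0],[0,0,0.004,0,0,0]]'; python3 -m pendant '[[0,0,0.003,0,0,0],[0,0,0.001,0,0,0]]'
python3 -c "
from g import *
goto([.03,.022,.12])"
```

```text
t: 3.8
tcp_pos: [0.596, -0.0282, 0.1971]
tcp_rot: [0.112, -3.136, 0.003]
wrist_force: [0.5, -2.0, 3.2]
gripper_width: 0.0001
t: 4.0
tcp_pos: [0.596, -0.0281, 0.1926]
tcp_rot: [0.112, -3.136, 0.003]
wrist_force: [-3.9, -0.9, 10.5]
gripper_width: 0.0002
t 4.0 tip box mm [ 31.1  21.4 119.6] need tool mm [ 1.1  0.6 -0.4] deg [-0.09 -0.23  0.55] F [-3.9 -0.6 10.5]
```

```bash
python3 -m pendant '[[0,0,0.001,0,0,0],[0,0,0.0005,0,0,0],[0,0,0,0,0,0]]'; python3 -m pendant '[[0,0,-0.005,0,0,0],[0,0,-0.02,0,0,0],[0,-0.02,-0.04,0,0,0],[0,-0.03,-0.03,0,0,0],[0,-0.035,0,0,0,0],[0,-0.035,0,0,0,0],[0,-0.035,0,0,0,0],[0,-0.035,0,0,0,0]]'
python3 - <<'E'
from g import *
from plant import optics
goto([-.02,-.16,.21])
d={}
for n in("scene","top"):
    c=optics.capture(n); d[n]=c
pickle.dump(d,open("c2.pkl","wb"))
f=d["scene"]["frame"][80:345,160:440,::-1]; cv2.imwrite("pics/sz2.png",cv2.resize(f,None,fx=2.2,fy=2.2,interpolation=cv2.INTER_CUBIC))
E
```

```text
t: 4.3
tcp_pos: [0.5959, -0.0279, 0.1927]
tcp_rot: [0.113, -3.135, 0.003]
wrist_force: [-0.2, -0.0, 1.2]
gripper_width: 0.0005
t: 5.1
tcp_pos: [0.6093, -0.215, 0.289]
tcp_rot: [0.129, -3.129, -0.008]
wrist_force: [0.6, -0.5, -0.1]
gripper_width: -0.0001
t 5.1 tip box mm [  32.4 -165.5  216. ] need tool mm [52.2  6.5  6.6] deg [ 0.3  -0.59  1.15] F [ 0.6 -0.6 -0.1]
```

View pics/sz2.png

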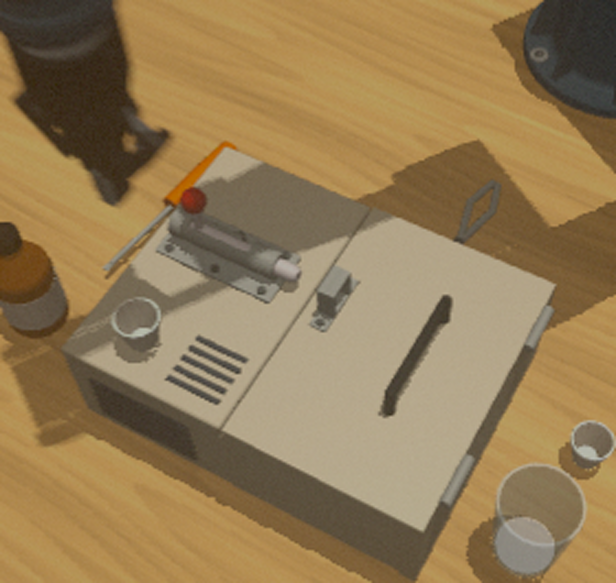

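```bash
python3 - <<'E'
from g import *
d=pickle.load(open("c2.pkl","rb"));S=d["scene"]
Z=lambda u,v:(160+u/2.2,80+v/2.2)
for n,p,z in(("-.13,.17",(554,285),.12),(".13,.17",(425,530),.12),(".13,-.17",(65,350),.12),("-.13,-.17",(230,143),.12),("knob",(194,200),.179)):
    print(n,np.round(loc(plane(S,Z(*p),z))*1e3,1))
T=d["top"]; print(red(T)); f=T["frame"][155:320,245:445,::-1]; cv2.imwrite("pics/tz2.png",cv2.resize(f,None,fx=4,fy=4,interpolation=cv2.INTER_CUBIC)[:600])
E
```

```text
-.13,.17 [-123.4  166.1  120. ]
.13,.17 [132.4 167.7 120. ]
.13,-.17 [ 132.9 -166.9  120. ]
-.13,-.17 [-129.  -168.7  120. ]
knob [ -16.3 -127.1  179. ]
[]
```

View pics/tz2.png

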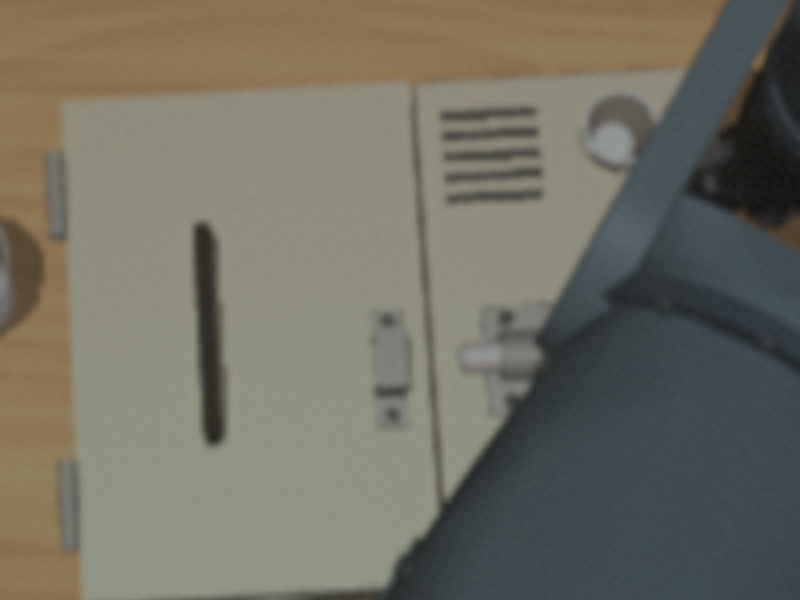

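```bash
python3 -m pendant '[[0.025,0,0,0,-0.6,0],[0.025,0,0.006,0,0,1],[0,0,0.015,0,0,0],[0,0,0.015,0,0,0],[0,0,0.008,0,0,0],[0,0,0,0,0,0]]'
python3 - <<'E'
from g import *
from plant import optics
goto([-.019,-.15,.166])
d={}
for n in("scene",):
    c=optics.capture(n); d[n]=c
f=d["scene"]["frame"][80:280,160:400,::-1]; cv2.imwrite("pics/sz3.png",cv2.resize(f,None,fx=3,fy=3,interpolation=cv2.INTER_CUBIC))
E
```

```text
t: 5.8
tcp_pos: [0.5584, -0.2194, 0.2401]
tcp_rot: [0.094, -3.139, -0.014]
wrist_force: [0.0, 0.3, 0.1]
gripper_width: 0.0001
t 5.8 tip box mm [ -18.1 -166.5  167.1] need tool mm [ 0.9 16.4  1.3] deg [ 0.51 -0.07 -0.14] F [0.  0.3 0.1]
```

View pics/sz3.png

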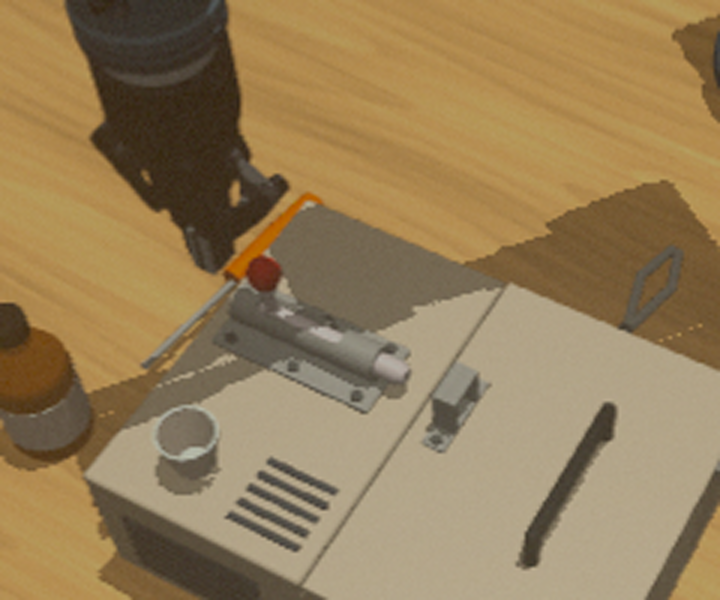

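```bash
python3 -m pendant '[[0.001,0.008,0.001,0.5,0,0],[0,0.006,0,0,0,0],[0,0.005,0,0,0,0],[0,0.005,0,0,0,0],[0,0.005,0,0,0,0],[0,0.005,0,0,0,0]]'
python3 -c "
from g import *
goto([-.019,-.11,.166])"
```

```text
t: 6.45
tcp_pos: [0.5569, -0.1842, 0.2411]
tcp_rot: [-0.095, 3.139, -0.008]
wrist_force: [0.3, -2.4, -1.8]
gripper_width: -0.0
t 6.45 tip box mm [ -17.2 -132.2  168.1] need tool mm [ 1.8 22.3  2. ] deg [-0.31  0.08 -0.07] F [ 0.2 -2.4 -1.8]
```

```bash
python3 -m pendant '[[0.001,0.005,0.001,0,0,0],[0,0.005,0.001,0,0,0],[0,0.005,0,0,0,0],[0,0.004,0,0,0,0]]'; python3 -m pendant '[[0,0.002,0,0,0,0],[0,0.002,0,0,0,0]]'
python3 - <<'E'
from g import *
from plant import optics
goto([-.019,-.103,.166])
d={}
for n in("scene",):
    c=optics.capture(n); d[n]=c
f=d["scene"]["frame"][80:280,160:400,::-1]; cv2.imwrite("pics/sz4.png",cv2.resize(f,None,fx=3,fy=3,interpolation=cv2.INTER_CUBIC))
E
```

```text
t: 6.85
tcp_pos: [0.5554, -0.1643, 0.2406]
tcp_rot: [-0.095, 3.136, -0.012]
wrist_force: [0.3, -2.4, -0.0]
gripper_width: 0.0002
t: 7.05
tcp_pos: [0.5551, -0.1595, 0.2405]
tcp_rot: [-0.095, 3.135, -0.012]
wrist_force: [-0.0, -2.2, 0.8]
gripper_width: 0.0001
t 7.05 tip box mm [ -17.2 -107.7  167.5] need tool mm [1.8 4.7 1.4] deg [-0.43  0.25 -0.07] F [-0.1 -2.2  0.8]
```

View pics/sz4.png

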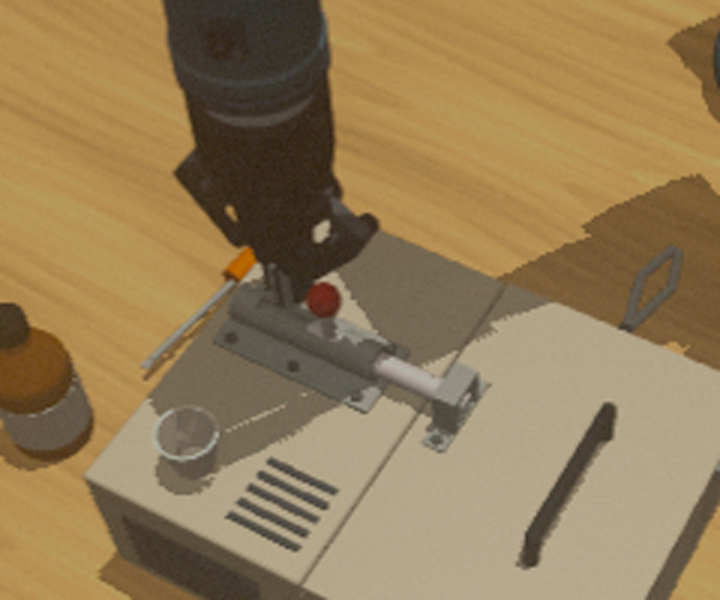

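Rod is entering the keeper (zoomed 450,390) and the knob (323,300) moves with the finger. Continue gently to the stop.

```bash
python3 -m pendant '[[0,0.003,0,-0.4,0,0],[0,0.002,0,0,0,0]]'; python3 -m pendant '[[0,0.0015,0,0,0,0]]';  python3 -m pendant '[[0,0.0015,0,0,0,0]]'; python3 -m pendant '[[0,0.0015,0,0,0,0]]'
python3 -c "
from g import *
goto([-.019,-.103,.166])"
```

```text
t: 7.3
tcp_pos: [0.5549, -0.1557, 0.2407]
tcp_rot: [-0.095, 3.135, -0.005]
wrist_force: [0.5, -12.3, -1.4]
gripper_width: 0.0001
t: 7.4
tcp_pos: [0.5549, -0.1558, 0.2408]
tcp_rot: [-0.094, 3.135, -0.01]
wrist_force: [0.8, -8.7, -1.6]
gripper_width: 0.0001
t: 7.5
tcp_pos: [0.5548, -0.1557, 0.2407]
tcp_rot: [-0.094, 3.135, -0.014]
wrist_force: [0.7, -8.4, -1.7]
gripper_width: -0.0002
t: 7.6
tcp_pos: [0.5548, -0.1556, 0.2408]
tcp_rot: [-0.092, 3.135, -0.018]
wrist_force: [1.3, -7.0, -0.7]
gripper_width: -0.0002
t 7.6 tip box mm [ -17.3 -104.   167.8] need tool mm [1.8 1.  1.7] deg [-0.65  0.3  -0.17] F [ 0.8 -7.1 -0.7]
```

```bash
python3 -m pendant '[[0,-0.006,0,-0.6,0,0],[0,-0.008,-0.004,0,0,0],[-0.02,0,0,0,0,0],[-0.02,0,0,0,0,0],[0,0.02,0,0,0,0],[0,0.018,0,0,0,0],[0,0,0,0,0,0]]'
python3 - <<'E'
from g import *
from plant import optics
goto([.015,-.078,.172])
d={}
for n in("scene",):
    c=optics.capture(n); d[n]=c
f=d["scene"]["frame"][80:280,160:400,::-1]; cv2.imwrite("pics/sz5.png",cv2.resize(f,None,fx=3,fy=3,interpolation=cv2.INTER_CUBIC))
E
```

```text
t: 8.3
tcp_pos: [0.5931, -0.1275, 0.2446]
tcp_rot: [-0.089, 3.139, 0.013]
wrist_force: [-0.4, -1.0, 0.2]
gripper_width: -0.0003
t 8.3 tip box mm [ 22.5 -76.9 171.6] need tool mm [ 7.5 -1.1 -0.4] deg [ 0.49  0.11 -0.31] F [-0.5 -1.   0.2]
```

View pics/sz5.png

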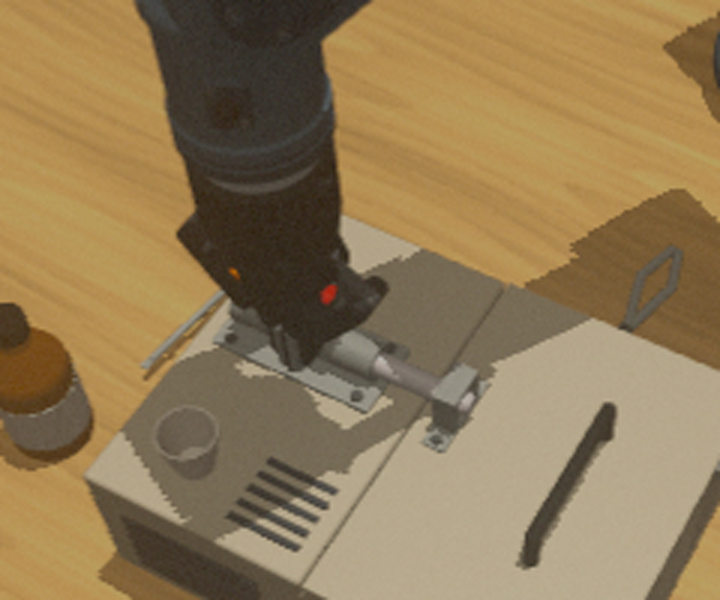

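```bash
python3 -m pendant '[[0.008,-0.001,-0.003,0.4,0,0],[0.007,0,-0.001,0,0,0],[0.003,0,0,0,0,0]]'; python3 -m pendant '[[0.006,0,0.0005,0,0,0],[0.006,0,0.0015,0,0,0]]'
python3 -c "
from g import *
goto([.0,-.078,.175])"
```

```text
t: 8.65
tcp_pos: [0.5733, -0.1307, 0.2493]
tcp_rot: [-0.09, 3.138, -0.0]
wrist_force: [1.3, 2.0, 0.6]
gripper_width: 0.0001
t: 8.85
tcp_pos: [0.5614, -0.1322, 0.2488]
tcp_rot: [-0.088, 3.134, -0.002]
wrist_force: [2.0, 0.8, 1.6]
gripper_width: 0.0001
t 8.85 tip box mm [ -9.1 -80.4 175.8] need tool mm [-9.1  2.5  0.9] deg [-0.09  0.38 -0.34] F [2.  0.7 1.6]
```

```bash
python3 -m pendant '[[0.006,0.0005,0.003,0,0,0],[0.0055,0.0005,0.003,0,0,0],[0.005,0.0005,0.004,0,0,0]]'
python3 -c "
from g import *
goto([-.030,-.078,.165])"; python3 -m pendant '[[0.0043,0.0005,0.0045,0,0,0],[0.0035,0,0.005,0,0,0]]'
python3 - <<'E'
from g import *
from plant import optics
goto([-.034,-.078,.16])
d={}
for n in("scene",):
    c=optics.capture(n); d[n]=c
f=d["scene"]["frame"][80:280,160:400,::-1]; cv2.imwrite("pics/sz6.png",cv2.resize(f,None,fx=3,fy=3,interpolation=cv2.INTER_CUBIC))
E
```

```text
t: 9.15
tcp_pos: [0.5439, -0.1327, 0.2392]
tcp_rot: [-0.086, 3.131, -0.005]
wrist_force: [2.2, -0.2, 1.6]
gripper_width: 0.0001
t 9.15 tip box mm [-26.4 -80.  166.2] need tool mm [3.6 1.9 1.1] deg [-0.2   0.53 -0.39] F [ 2.2 -0.4  1.6]
t: 9.35
tcp_pos: [0.5351, -0.1327, 0.2287]
tcp_rot: [-0.086, 3.131, -0.005]
wrist_force: [1.3, -0.4, 2.0]
gripper_width: 0.0001
t 9.35 tip box mm [-35.2 -79.4 155.7] need tool mm [-1.2  1.4 -4.3] deg [-0.2   0.51 -0.4 ] F [ 1.3 -0.5  2. ]
```

View pics/sz6.png

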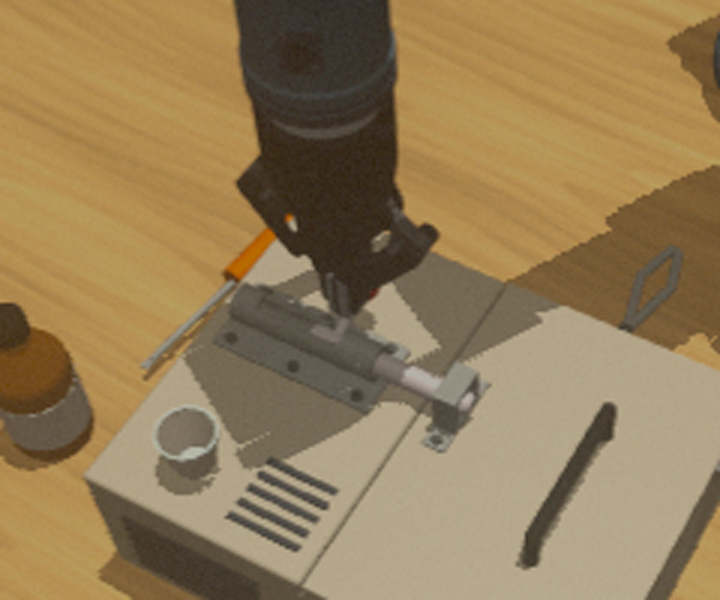

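```bash
python3 -m pendant '[[-0.005,0,0,0,0.4,-0.4],[0,0.002,-0.015,0,0,0],[0,0,-0.013,0,0,0],[0.018,0,0,0,0,0],[0.015,0,0,0,0,0],[0,0,0,0,0,0]]'
python3 - <<'E'
from g import *
from plant import optics
goto([-.062,-.078,.167])
d={}
for n in("scene",):
    c=optics.capture(n); d[n]=c
f=d["scene"]["frame"][80:280,160:400,::-1]; cv2.imwrite("pics/sz7.png",cv2.resize(f,None,fx=3,fy=3,interpolation=cv2.INTER_CUBIC))
E
```

```text
t: 10.0
tcp_pos: [0.505, -0.1316, 0.2547]
tcp_rot: [0.101, -3.131, -0.0]
wrist_force: [0.1, 0.5, -0.6]
gripper_width: 0.0003
t 10.0 tip box mm [-66.4 -76.1 181.7] need tool mm [-4.6 -1.9 14.7] deg [ 0.03 -0.49  0.13] F [ 0.1  0.5 -0.6]
```

View pics/sz7.png

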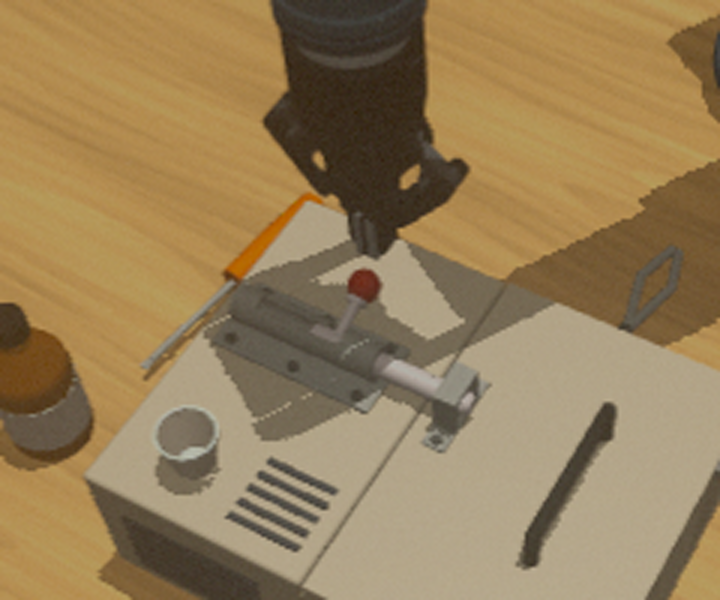

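```bash
cat > kn.py <<'E'
from g import *
def knob(c,uv):
    o,d=ray(c,uv); o=loc(o); d=RB.T@d
    p=o+d*((-.078-o[1])/d[1]); return np.round(p*1e3,1)
E
python3 -c "
from kn import *
S=pickle.load(open('c2.pkl','rb'))['scene']
print(knob(S,(160+364/3,80+286/3)))
for th in (.7,.8,.9,1,1.1,1.2,1.35):
  X=O+RB@np.array([-.020-.042*np.sin(th),-.078,.137+.042*np.cos(th)]); print(th,((proj(S,X)[0]-[160,80])*3).round())"
```

```text
[-50.9 -78.  157.8]
0.7 [360. 279.]
0.8 [362. 278.]
0.9 [365. 278.]
1 [367. 279.]
1.1 [369. 281.]
1.2 [371. 283.]
1.35 [373. 287.]
```

```bash
python3 -m pendant '[[-0.018,-0.001,-0.003,0,-0.4,0],[-0.016,0,0.003,0,0,0],[0,0,0.007,0,0,0],[0,0,0.006,0,0,0]]'
python3 -c "
from g import *
goto([-.033,-.078,.165])"
```

```text
t: 10.45
tcp_pos: [0.543, -0.1308, 0.2424]
tcp_rot: [-0.101, 3.138, -0.001]
wrist_force: [0.9, -0.7, -0.6]
gripper_width: 0.0001
t 10.45 tip box mm [-27.7 -77.8 169.4] need tool mm [ 5.3 -0.2  4.4] deg [-0.05  0.09  0.14] F [ 0.8 -0.7 -0.6]
```

```bash
python3 -m pendant '[[0.003,0,0.005,0,0,0],[0.003,0,0.003,0,0,0]]'; python3 -m pendant '[[0.003,0,0.003,0,0,0],[0.002,0,0.003,0,0,0]]'; 
python3 -c "
from g import *
goto([-.04,-.078,.159])"
```

```text
t: 10.65
tcp_pos: [0.536, -0.1308, 0.2324]
tcp_rot: [0.102, -3.139, -0.001]
wrist_force: [1.1, 0.0, 0.2]
gripper_width: -0.0006
t: 10.85
tcp_pos: [0.5302, -0.1312, 0.2258]
tcp_rot: [0.101, -3.14, -0.001]
wrist_force: [2.7, 0.5, -0.0]
gripper_width: -0.0
t 10.85 tip box mm [-40.7 -77.3 152.8] need tool mm [-0.7 -0.7 -6.2] deg [ 0.03 -0.01  0.14] F [ 2.7  0.3 -0. ]
```

```bash
python3 -m pendant '[[-0.004,0,-0.003,0,0,0],[0,0,-0.015,0,0,0],[0,0,-0.012,0,0,0],[0.014,0,0,0,0,0],[0.012,0,0,0,0,0],[0,0,0,0,0,0]]'
python3 - <<'E'
from g import *
from plant import optics
goto([-.063,-.078,.16])
d={}
for n in("scene",):
    c=optics.capture(n); d[n]=c
f=d["scene"]["frame"][80:280,160:400,::-1]; cv2.imwrite("pics/sz8.png",cv2.resize(f,None,fx=3,fy=3,interpolation=cv2.INTER_CUBIC))
E
```

```text
t: 11.45
tcp_pos: [0.5073, -0.1329, 0.2587]
tcp_rot: [0.1, -3.14, 0.0]
wrist_force: [1.1, 0.2, 1.3]
gripper_width: 0.0003
t 11.45 tip box mm [-63.7 -77.7 185.7] need tool mm [-0.7 -0.3 25.7] deg [-0.01 -0.02  0.1 ] F [1.1 0.2 1.3]
```

View pics/sz8.png

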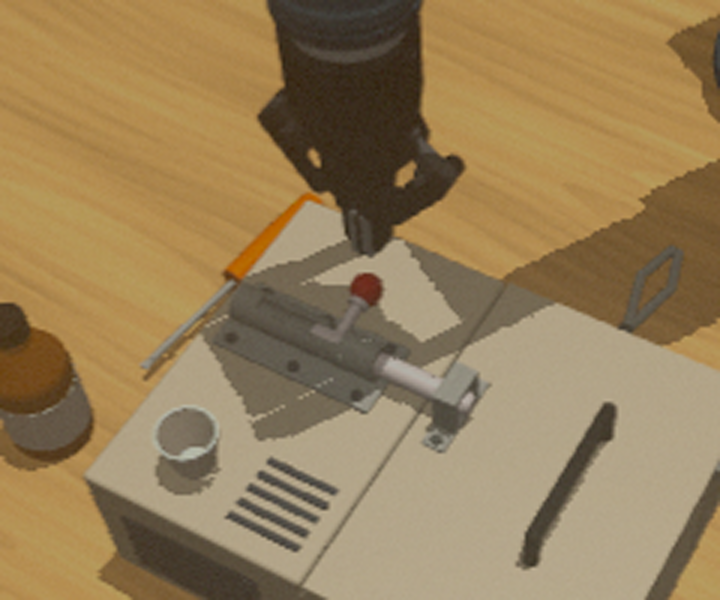

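Knob now at zoomed (367,290), i.e. further down. Now press from above.

```bash
python3 -m pendant '[[0,0,0.01,0,0,0],[0,0,0.008,0,0,0],[0,0,0.003,0,0,0]]'; python3 -m pendant '[[0,0,0.002,0,0,0]]';python3 -m pendant '[[0.0005,0,0.002,0,0,0]]'
python3 -c "
from g import *
goto([-.063,-.078,.157])"
```

```text
t: 11.8
tcp_pos: [0.5085, -0.1332, 0.2364]
tcp_rot: [-0.099, 3.138, -0.001]
wrist_force: [0.3, -1.1, -1.0]
gripper_width: -0.0003
t: 11.9
tcp_pos: [0.5084, -0.133, 0.2333]
tcp_rot: [-0.1, 3.14, 0.0]
wrist_force: [-0.1, -1.2, -0.1]
gripper_width: 0.0
t: 12.0
tcp_pos: [0.5079, -0.1329, 0.2307]
tcp_rot: [0.1, -3.14, -0.001]
wrist_force: [0.7, 0.0, 0.5]
gripper_width: 0.0003
t 12.0 tip box mm [-63.1 -77.6 157.7] need tool mm [-0.1 -0.4  0.7] deg [ 0.03 -0.03  0.09] F [ 0.7 -0.   0.5]
```

```bash
python3 -m pendant '[[0,0,0.0015,0,0,0]]';python3 -m pendant '[[0,0,0.0015,0,0,0]]';python3 -m pendant '[[0,0,0.0015,0,0,0]]'
python3 -c "
from g import *
goto([-.063,-.078,.157])"
```

```text
t: 12.1
tcp_pos: [0.5078, -0.133, 0.2291]
tcp_rot: [0.1, -3.139, -0.001]
wrist_force: [-4.2, 0.2, 8.6]
gripper_width: 0.0
t: 12.2
tcp_pos: [0.5078, -0.1332, 0.2287]
tcp_rot: [0.1, -3.138, -0.0]
wrist_force: [-7.2, 1.8, 16.8]
gripper_width: 0.0006
t: 12.3
tcp_pos: [0.5079, -0.1333, 0.2288]
tcp_rot: [0.101, -3.138, 0.001]
wrist_force: [-6.8, 2.3, 14.5]
gripper_width: -0.0
t 12.3 tip box mm [-63.2 -78.1 155.8] need tool mm [-0.2  0.1 -1.2] deg [-0.02 -0.1   0.13] F [-6.7  2.7 14.5]
```

```bash
python3 -m pendant '[[0,0,-0.005,0,0,0],[0,0,-0.02,0,0,0],[0,0,-0.04,0,0,0],[0.02,0,-0.04,0,0,0],[0.04,0,-0.02,0,0,0],[0.04,0,0,0,0,0],[0,0,0,0,0,0],[0,0,0,0,0,0]]'
python3 - <<'E'
from kn import *
from plant import optics
c=optics.capture("scene")
f=c["frame"][80:280,160:400,::-1]; cv2.imwrite("pics/sz9.png",cv2.resize(f,None,fx=3,fy=3,interpolation=cv2.INTER_CUBIC))
E
```

```text
t: 13.1
tcp_pos: [0.4061, -0.14, 0.3613]
tcp_rot: [-0.102, 3.138, -0.007]
wrist_force: [0.2, -0.2, -0.4]
gripper_width: -0.0001
```

View pics/sz9.png

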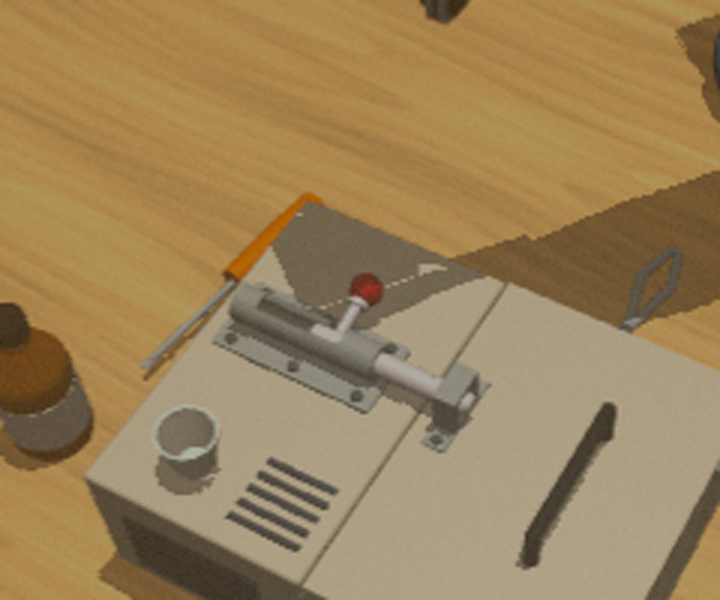

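```bash
python3 -c "
from plant import workorder,readout
print(readout.get_obs()['wrist_force']); print(workorder.close_job())"
```

```text
[ 0.6621303  -0.57285347 -0.24651009]
the job is handed in; nothing more can be done
None
```

The box is bolted shut as far as my checks show, and I handed the job in at about 13 s. The hand-in reported no verdict. I used only the closed fingertips, with no gripping or lifting.

- **Lid:** I pressed it down beside the keeper until it hit its stop. The tip was at z ≈ 120 mm and the force about 10 N.
- **Bolt:** I pushed the knob along +y until it hit its stop at about 12 N. The tip position matched the bolt being fully home, and the pictures show the rod through the keeper.
- **Knob:** I followed it round its arc with the side of the fingers. The first pass got it only about 1 rad over, so I pushed it again from the upper side and then pressed from above. It stopped at about 18 N with the tip at z ≈ 156 mm, where the knob's top should be about 157 mm when it is fully down in the notch.
- **Final checks:** The last picture shows the lid flush, the rod in the keeper and the knob down on the -x side. The crucible on the deck, the bottle, the screwdriver and the visible end of the tongs look unmoved. The beaker and the other crucible were outside that close-up. The hand is clear, with a wrist force of about 1 N or less, which is within noise.

One disagreement: the scene and top cameras differed by about 3 to 5 mm on where the box sits along x. The knob's final pixel position was therefore a few pixels off the prediction, but the contact stops agreed with it being fully down.

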